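Seat the focus gear on its keyed shaft

ROBOT

A 6-joint arm with a two-finger parallel gripper is mounted at the origin on the work surface. World frame = base frame: x ahead of the robot, y to its left, z up, the work surface at z = 0. Lengths are in m, angles in rad, forces in N, time in s.
With the tool pointing down it reaches from about 0.35 to 0.975 m from the base axis. Payload 4.9 kg.
Tool frame: the origin (TCP) lies at the very end of the fingers, on their centre line; the grasp point (between the pads) lies behind it (manip.pinch_z is the y of the grasp point in the tool frame, in m); y points along the fingers, x is the direction in which the jaws open and shut, and the axes are right-handed (so a half turn about y gives the same grasp; the last joint's range is limited). The gripper opens to 85 mm and grips with 20 to 120 N. Pads are 22 mm wide; open, the fingers measure 114 mm over their backs; the gripper's body (76 mm by 85 mm) begins 54 mm behind the grasp point. The pads swing forward as they close: fully open they stand 13 mm farther back than shut.
Start: joints at [0.998, 0.053, 1.613, -0, 1.476, -0.119], TCP at [0.274, 0.562, 0.231] pointing down, gripper open.
Joint ranges: [-3.01, 3.01], [-1.01, 2.22], [0.06, 2.58], [-1.02, 4.17], [0.09, 2.62], [-3.14, 3.14]. Speed limits (rad/s): [2.57, 2.57, 3.14, 3.14, 3.14, 3.14].

INTERFACE

Orientations are given as a unit quaternion [w, x, y, z].
In Python, from plant import manip gives the robot as it stands.
- The arm moves only by the tool drive_tool, never from a script. Its argument "motion" is a list of rows, each a list of 3 entries, a list of its own where there are three numbers: the shift along the tool's x, y, z in units of 25 mm (1.0 is 25 mm), then the turn, a rotation vector about the tool's x, y, z in units of 5 degrees (1.0 is 5 degrees), then the closure, from -1 (fully open) to 1 (shut). A call has 1 to 12 rows; each row shifts and turns the commanded pose from where the row before left it, along the tool's axes as they then stand; what a row does not reach is not made up. A row lasts 1/10 s, in which the tool goes at most 50 mm and 8.59 degrees, less where a joint would pass 70% of its speed; a pose out of reach is approached as far as the arm can. A call is refused whole if a number of a shift passes 1 or a number of a turn 1, either way. A call with a gripper value outside its range is refused whole. The fingers move at their own pace and stop on an object; the grip force is fixed at half the most. Time passes only in rows, so rows that do not move let the fingers close. It gives the time, the measured TCP pose, the force and the opening at its end, in the units of the state.
- manip.state(): the state, without advancing time (a new reading comes with each control period).
- manip.grab_frame(name): name is "scene" or "top" or "wrist"; returns a dict with "img" (384x512x3 uint8, blue, green, red), "range_z" (384x512 float32, m along the optical axis (not along the pixel's ray), 0 where there is no reading), "camera_matrix" (3x3 intrinsics, pixels), "world_from_camera" (4x4, takes a point from camera to world coordinates); the wrist camera has in their place "T_tool_cam" (4x4, takes a point from camera to tool coordinates, whose origin is the TCP and whose axes are the tool frame's). Camera axes: x right, y down, z forward; pixel columns grow to the right and rows downward; lengths in m; the calibration is good to about 2 mm. The wrist camera is an equidistant fisheye: a pixel r from the principal point sees the ray r / f radians off the axis. A picture is of the moment at which its call begins: read the wrist's pose just before it.
- manip.job_done(): hands the job in, once; it reports no verdict.
The state is a dict: "time": time; "joint_pos": joint angles; "joint_vel": joint speeds; "joint_efforts": joint torques, N m; "tool_pos": TCP position; "tool_rot": TCP orientation; "contact_force": force on the tool from outside, world axes, zero at the start; "ft_torque": the same for the moment, N m; "gripper_width": opening from 0.0 (shut) to 1.0 (fully open).
Only numpy, scipy, OpenCV 4.12 (cv2) and the standard library are available. Lean on these libraries where they do the work, as an engineer would, in place of code of your own. Each camera call takes 0.05 s, during which the arm holds its last target. There are 200 camera calls.

TASK

Two scopes stand on the assembly bench, each with a black gear wheel on its upright shaft; on one of them the gear is not home yet and still rides on top of the two steel keys. Turn that gear on its shaft until its keyway drops over the keys, let it sit fully home on the scope, and let go. Leave the other gear, which is already home, alone.

Things in the scene. Friction and masses are not known exactly. Their poses are not given: they have to be found in the camera images.
- proud_gear: Black gear to seat, loose, riding on the key tops of open_scope, free to turn. Origin: centre of underside, z up. Toothed flange 65 mm across, 12 high; ribbed round grip 41 across from 12 to 48 mm up; bore 15. A 21 mm wide keyway crosses the flange along its x, seen as two opposite notches in the rim; a half turn makes no difference. Starts 43 to 90 deg off either way; drops 9 mm by itself within 10 deg.
- open_scope: Grey scope fixed to the bench, left or right of the other; its gear is not home. Origin on the bench under the shaft, z up. Turret 84 mm across with two steel keys along this body's x on its flat top, either side of the shaft, 8 wide, from 12 to 41 mm off the axis, ends showing beyond the gear. Barrel reaches 167 mm along +x, at most 82 mm high.
- seat (a point): Centre of the flat turret top (the seat) of open_scope, on the shaft's axis, 68 mm above the bench; axes as open_scope. The key tops are 9 mm above it; the bright steel shaft, 12 mm across, ends 52 mm above it. The gear is home when its underside lies on the seat; it then has about 1.5 mm of play on the shaft.
- home_gear: A gear of the same shape and size, already home on the other, identical scope, 28 to 52 cm to the side: its underside on the seat 68 mm above the bench, the shaft 4 mm proud of its top, its notches over the keys. Leave it alone.
Not all that is in view belongs to the job. Leave any green look-alike of the open_scope alone. Leave any green look-alike of the proud_gear alone.

How it is judged:
At the end, for the whole second after the job is handed in: The proud gear sits home on its scope: its underside within 2.5 mm of the seat, upright within 4 degrees, centred on the shaft within 4 mm, its keyway over the keys (within 15 degrees), at rest (z of proud_gear in the frame of open_scope below 0.0705 m and horizontal distance between proud_gear and open_scope below 0.004 m and angle between the x axis of proud_gear and the x axis of open_scope, either way round below 0.27 rad and angle between proud_gear's own z axis and vertical below 0.07 rad and linear speed of proud_gear below 0.02 m/s); the robot touches nothing.
It fails at once if the gear that was already home is moved by more than 8 mm (distance of home_gear from where it was at the start of the episode above 0.008 m).
It also fails if it takes over 29 s, if anything falls off the work surface, if the arm or the gripper's body presses on something with over 40 N, if the wrist force passes 120 N, or if a joint passes its speed limit or range.

## Working session

There is one attempt and no reset: what is moved stays moved. The work goes in short steps, Python scripts to look and compute and a tool call to move; the robot and the scene stay as the last step left them, time stands still between calls to the robot, and variables do not carry over. Pictures are saved under pics/ and viewed, about 8 in all and at most 12, crops included, and the job is handed in when it is done.

Besides the shell and the picture viewer there is one more tool, called by a JSON object that holds its "api" and its "payload", one argument or row to a line. drive_tool: Moves the arm, as the interface text tells. Its arguments: {"type":"object","properties":{"motion":{"type":"array","items":{"type":"array"}}},"required":["motion"]}

```bash
mkdir -p pics; cat > h.py <<'E'
import numpy as np,cv2
from plant import manip
def grab(n,f=None):
    d=manip.grab_frame(n)
    if f: cv2.imwrite('pics/'+f,d['img'])
    np.savez('last_'+n+'.npz',**d)
    return d
def cloud(d):
    z=d['range_z'];K=d['camera_matrix'];v,u=np.indices(z.shape)
    P=np.stack([(u-K[0,2])/K[0,0]*z,(v-K[1,2])/K[1,1]*z,z],-1)
    T=d['world_from_camera'];return P@T[:3,:3].T+T[:3,3]
E
python3 - <<'E'
from h import *
s=manip.state();print(s,manip.pinch_z)
a=grab('top');b=grab('scene')
print(a['camera_matrix'],a['world_from_camera'],b['world_from_camera'])
cv2.imwrite('pics/a.png',np.vstack([a['img'],b['img']])[:, :] if 0 else cv2.resize(np.hstack([a['img'],b['img']]),(800,300)))
cv2.imwrite('pics/top.png',a['img'])
E
```

```text
{'time': 0.0, 'joint_pos': array([ 9.98022282e-01,  5.33324682e-02,  1.61427960e+00,  2.58644084e-05,
        1.47597630e+00, -1.19034011e-01]), 'joint_vel': array([-0.00233689, -0.0002789 ,  0.00025144, -0.00025826, -0.00283597,
        0.00084178]), 'joint_efforts': array([-7.05626808e-04, -3.93704939e+01, -3.70164692e+01, -2.62115946e-04,
        7.37747789e-03,  9.30862001e-06]), 'tool_pos': array([0.27363605, 0.56123717, 0.23008673]), 'tool_rot': array([-0.59936021,  0.59994416,  0.37407983, -0.37536465]), 'contact_force': array([-0.40701   , -0.92982759,  0.47456735]), 'ft_torque': array([ 0.04125568, -0.01611767, -0.08783768]), 'gripper_width': 1.0027861491694274} -0.0187
[[363.83120417   0.         252.14842444]
 [  0.         363.83120417 190.80291193]
 [  0.           0.           1.        ]] [[-0.01225287 -0.98823099  0.15247744  0.34943258]
 [-0.99982718  0.01424055  0.01195066  0.06478048]
 [-0.01398137 -0.15230466 -0.9882347   1.01730475]
 [ 0.          0.          0.          1.        ]] [[ 0.75984793  0.35115672 -0.54710153  1.22417116]
 [ 0.64985082 -0.43361808  0.62423495 -0.74296351]
 [-0.01802882 -0.82985801 -0.55768328  0.79835188]
 [ 0.          0.          0.          1.        ]]
```

View pics/top.png

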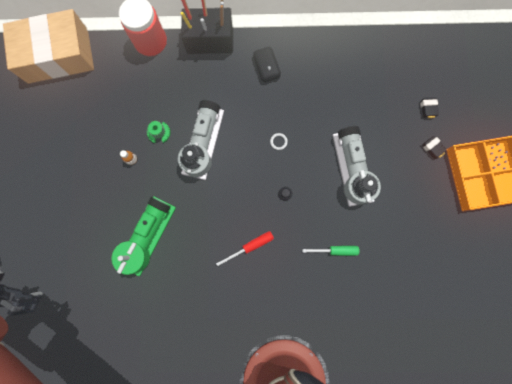

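View pics/a.png

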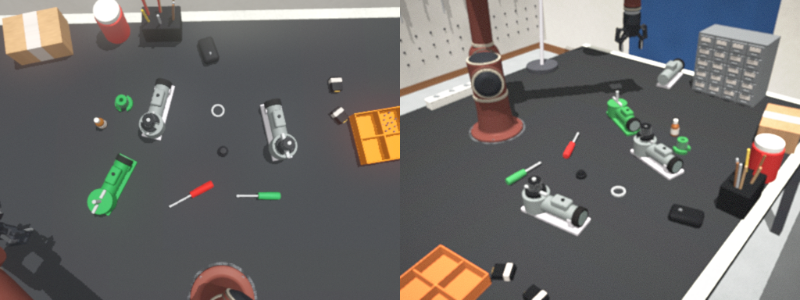

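The top view shows the grey scopes at about (194,156) and (366,184), plus a green look-alike at (130,258). Next I'll measure their heights and look at enlarged crops.

```bash
python3 - <<'E'
from h import *
d=dict(np.load('last_top.npz'));P=cloud(d);I=d['img']
for n,(u,v) in dict(L=(194,156),R=(364,186)).items():
    w=P[v-40:v+40,u-40:u+40];z=w[...,2];g=I[v-40:v+40,u-40:u+40]
    gray=g.max(-1)
    print(n,'max z',np.sort(z.ravel())[-12:].round(4))
    for lo,hi in((.06,.074),(.074,.084),(.084,.1),(.11,.14)):
        m=(z>lo)&(z<hi); print(lo,m.sum(),np.median(w[m],0).round(4), w[m].min(0).round(3),w[m].max(0).round(3))
        k=m&(gray<70); 
        if k.sum(): (c,r)=cv2.minEnclosingCircle(w[k][:,:2].astype(np.float32)); print('  dark',k.sum(),np.round(c,4),round(r,4))
c=[cv2.resize(I[v-35:v+35,u-35:u+35],(400,400),interpolation=cv2.INTER_CUBIC) for u,v in((194,150),(364,180))]
s=dict(np.load('last_scene.npz'))
o=np.hstack(c);o=cv2.convertScaleAbs(o,alpha=1.6,beta=25)
cv2.imwrite('pics/c.png',o)
E
```

```text
L max z [1.0173 1.0173 1.0173 1.0173 1.0173 1.0173 1.0173 1.0173 1.0173 1.0173
 1.0173 1.0173]
0.06 437 [0.5902 0.215  0.0676] [0.547 0.184 0.06 ] [0.707 0.274 0.074]
0.074 286 [0.6718 0.2114 0.0792] [0.55  0.187 0.074] [0.702 0.263 0.084]
  dark 3 [0.5702 0.2443] 0.0217
0.084 176 [0.5747 0.2255 0.0893] [0.556 0.201 0.084] [0.69  0.265 0.1  ]
  dark 52 [0.5755 0.2433] 0.0201
0.11 221 [0.5876 0.232  0.1245] [0.567 0.212 0.11 ] [0.608 0.252 0.13 ]
  dark 13 [0.5762 0.233 ] 0.0162
R max z [1.0173 1.0173 1.0173 1.0173 1.0173 1.0173 1.0173 1.0173 1.0173 1.0173
 1.0173 1.0173]
0.06 476 [ 0.5261 -0.2054  0.0677] [ 0.464 -0.261  0.06 ] [ 0.616 -0.177  0.074]
  dark 4 [ 0.4906 -0.2125] 0.0223
0.074 424 [ 0.5403 -0.2043  0.0794] [ 0.466 -0.252  0.074] [ 0.611 -0.183  0.084]
  dark 68 [ 0.4946 -0.2011] 0.0189
0.084 38 [ 0.5021 -0.2022  0.0892] [ 0.484 -0.233  0.084] [ 0.609 -0.19   0.1  ]
  dark 7 [ 0.4974 -0.1982] 0.0139
0.11 203 [ 0.5045 -0.2183  0.1165] [ 0.486 -0.238  0.11 ] [ 0.525 -0.2    0.125]
  dark 1 [ 0.4946 -0.2025] 0.0001
```

View pics/c.png

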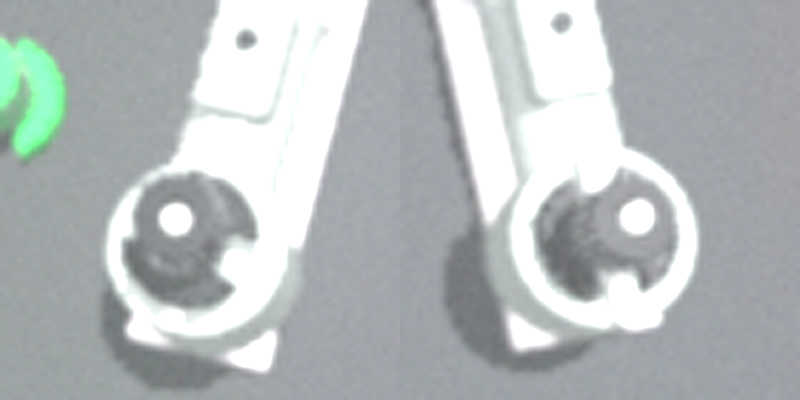

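The crop shows the left gear's top at z = 0.1245 (expected 0.125 for proud), with its notches at about (240,260) and (125,240), across the scope. The right one's top is at 0.1165, so it is home with its notches along the keys. The left scope is therefore open_scope. Next I'll measure the yaw angles.

```bash
python3 - <<'E'
from h import *
d=dict(np.load('last_top.npz'));P=cloud(d);I=d['img'].max(-1).astype(np.float32)
K=d['camera_matrix'];T=d['world_from_camera']
def proj(p):
    q=(np.asarray(p)-T[:3,3])@T[:3,:3];return (q[...,:2]/q[...,2:])*[K[0,0],K[1,1]]+[K[0,2],K[1,2]]
u,v=194,150
w=P[v-60:v+45,u-45:u+45].reshape(-1,3);hi=d['img'][v-60:v+45,u-45:u+45].reshape(-1,3)
top=w[(w[:,2]>.117)&(w[:,2]<.13)];c,r=cv2.minEnclosingCircle(top[:,:2].astype(np.float32));print('grip',c,r,top[:,:2].mean(0))
c=top[:,:2].mean(0)
# turret top circle & barrel
tt=w[(abs(w[:,2]-.068)<.003)&(np.hypot(*(w[:,:2]-c).T)<.055)];print('turret',cv2.minEnclosingCircle(tt[:,:2].astype(np.float32)))
R=np.hypot(*(w[:,:2]-c).T)
sat=hi.max(1).astype(int)-hi.min(1)
b=w[(w[:,2]>.03)&(w[:,2]<.09)&(R>.06)&(R<.18)&(sat<40)];
m=b[:,:2].mean(0)-c;print('barrel',len(b),np.degrees(np.arctan2(m[1],m[0])),np.degrees(cv2.fitLine(b[:,:2].astype(np.float32),cv2.DIST_HUBER,0,.01,.01).ravel()[:2]@[0,0]), cv2.fitLine(b[:,:2].astype(np.float32),cv2.DIST_HUBER,0,.001,.01).ravel(), b.max(0),b.min(0))
a=np.arange(0,360,10);A=np.radians(a)
for z,rr in((.089,.0285),(.089,.025),(.077,.038)):
    p=proj(np.stack([c[0]+rr*np.cos(A),c[1]+rr*np.sin(A),0*A+z],-1)).astype(np.float32)
    s=cv2.remap(I,p[:,0].copy(),p[:,1].copy(),cv2.INTER_LINEAR).ravel();print(z,rr,[(int(x),int(y)) for x,y in zip(a,s)])
E
```

```text
grip (0.5884406566619873, 0.2322995662689209) 0.021157290786504745 [0.58727366 0.23240672]
turret ((0.594664990901947, 0.23348002135753632), 0.047629717737436295)
barrel 785 -15.387651147898508 0.0 [ 0.9706657  -0.24043308  0.6959806   0.1981291 ] [0.75533266 0.35349643 0.08462071] [0.63515742 0.16382054 0.03011097]
0.089 0.0285 [(0, 86), (10, 93), (20, 85), (30, 75), (40, 77), (50, 76), (60, 85), (70, 99), (80, 135), (90, 104), (100, 63), (110, 58), (120, 57), (130, 58), (140, 59), (150, 59), (160, 68), (170, 71), (180, 73), (190, 75), (200, 76), (210, 72), (220, 127), (230, 197), (240, 198), (250, 170), (260, 137), (270, 85), (280, 86), (290, 96), (300, 98), (310, 93), (320, 93), (330, 94), (340, 98), (350, 106)]
0.089 0.025 [(0, 80), (10, 79), (20, 76), (30, 77), (40, 78), (50, 78), (60, 76), (70, 73), (80, 83), (90, 79), (100, 64), (110, 64), (120, 61), (130, 61), (140, 60), (150, 60), (160, 59), (170, 66), (180, 72), (190, 76), (200, 77), (210, 80), (220, 141), (230, 195), (240, 196), (250, 170), (260, 131), (270, 85), (280, 75), (290, 78), (300, 80), (310, 78), (320, 81), (330, 82), (340, 94), (350, 88)]
0.077 0.038 [(0, 176), (10, 165), (20, 144), (30, 127), (40, 110), (50, 142), (60, 165), (70, 179), (80, 184), (90, 167), (100, 169), (110, 168), (120, 150), (130, 150), (140, 153), (150, 143), (160, 212), (170, 182), (180, 161), (190, 188), (200, 194), (210, 199), (220, 199), (230, 199), (240, 197), (250, 197), (260, 199), (270, 196), (280, 199), (290, 204), (300, 192), (310, 192), (320, 191), (330, 194), (340, 185), (350, 215)]
```

{"api": "drive_tool", "payload": {
  "motion": [
    [[-0.35, 0, -0.95], [0, 0, 0], -1],
    [[-0.35, 0, -0.95], [0, 0, 0], -1],
    [[-0.35, 0, -0.95], [0, 0, 0], -1],
    [[-0.35, 0, -0.95], [0, 0, 0], -1],
    [[-0.35, 0, -0.95], [0, 0, 0], -1],
    [[-0.35, 0, -0.95], [0, 0, 0], -1],
    [[-0.35, 0, -0.95], [0, 0, 0], -1],
    [[-0.35, 0, -0.95], [0, 0, 0], -1],
    [[-0.35, 0, -0.95], [0, 0, 0], -1],
    [[-0.35, 0, -0.95], [0, 0, 0], -1],
    [[-0.35, 0, -0.95], [0, 0, 0], -1],
    [[-0.35, 0, -0.95], [0, 0, 0], -1]
  ]
}}

```text
time: 1.3
tool_pos: [0.4845, 0.3414, 0.2307]
tool_rot: [0.6, -0.6, -0.374, 0.375]
contact_force: [0.2, 0.3, -0.8]
gripper_width: 1.003
```

{"api": "drive_tool", "payload": {
  "motion": [
    [[-0.35, 0, -0.95], [0, 0, 0], -1],
    [[-0.35, 0, -0.95], [0, 0, 0], -1],
    [[-0.35, 0, -0.95], [0, 0, 0], -1],
    [[-0.35, 0, -0.95], [0, 0, 0], -1],
    [[-0.35, 0, -0.95], [0, 0, 0], -1],
    [[-0.3, 0, -0.9], [0, 0, 0], -1],
    [[0, 0, 0], [0, 0, 0], -1],
    [[0, 0, 0], [0, 0, 0], -1],
    [[0, 0, 0], [0, 0, 0], -1]
  ]
}}

```text
time: 2.2
tool_pos: [0.5879, 0.235, 0.2309]
tool_rot: [0.6, -0.599, -0.375, 0.375]
contact_force: [-0.1, 0.4, 0.7]
gripper_width: 0.998
```

```bash
cat >> h.py <<'E'
from scipy.spatial.transform import Rotation as Ro
def wcloud(d,s):
    z=d['range_z'];K=d['camera_matrix'];v,u=np.indices(z.shape)
    x=(u-K[0,2])/K[0,0];y=(v-K[1,2])/K[1,1];t=np.hypot(x,y)+1e-9
    k=np.tan(np.minimum(t,1.4))/t
    P=np.stack([x*k*z,y*k*z,z],-1);T=d['T_tool_cam'];P=P@T[:3,:3].T+T[:3,3]
    q=s['tool_rot'];R=Ro.from_quat([q[1],q[2],q[3],q[0]]).as_matrix()
    return P@R.T+s['tool_pos']
def info(s):
    q=s['tool_rot'];R=Ro.from_quat([q[1],q[2],q[3],q[0]]).as_matrix()
    print('t',s['time'],'pos',s['tool_pos'].round(4),'xdir',np.degrees(np.arctan2(R[1,0],R[0,0])).round(1),'ydown',R[:,1].round(3),'F',s['contact_force'].round(1),'w',round(s['gripper_width'],3),'j',s['joint_pos'].round(2));return R
E
python3 - <<'E'
from h import *
s=manip.state();info(s);d=grab('wrist','w1.png');P=wcloud(d,s)
z=P[...,2];ok=d['range_z']>0
c0=np.array([.588,.2324]);R=np.hypot(*(P[...,:2]-c0).transpose(2,0,1))
m=ok&(abs(z-.125)<.004)&(R<.04);p=P[m];print('grip top',m.sum(),p.mean(0),cv2.minEnclosingCircle(p[:,:2].astype(np.float32)))
m=ok&(abs(z-.089)<.004)&(R<.045);p=P[m];print('flange',m.sum(),cv2.minEnclosingCircle(p[:,:2].astype(np.float32)))
print('camera tool',d['T_tool_cam'].round(3))
E
```

```text
t 2.2 pos [0.5879 0.235  0.2309] xdir 64.0 ydown [-0.001  0.    -1.   ] F [-0.1  0.4  0.7] w 0.998 j [ 0.26  0.07  1.59  0.    1.48 -0.86]
grip top 1417 [0.58807766 0.23446936 0.12492352] ((0.58891761302948, 0.2339174598455429), 0.020920880138874054)
flange 960 ((0.5888757705688477, 0.23372051119804382), 0.03304751589894295)
camera tool [[ 1.    -0.     0.     0.001]
 [-0.    -0.27   0.963 -0.143]
 [ 0.    -0.963 -0.27   0.067]
 [ 0.     0.     0.     1.   ]]
```

View pics/w1.png

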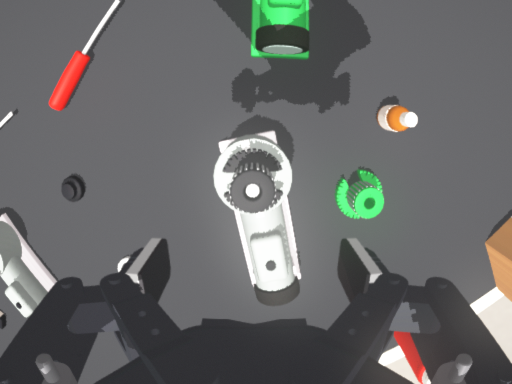

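The wrist view shows the proud gear at (252,178) on the left scope, with the barrel running down to (275,290). Its centre agrees with the top camera to about 1.5 mm. I'll refine both angles from this cloud.

```bash
python3 - <<'E'
from h import *
s=manip.state();d=dict(np.load('last_wrist.npz'));P=wcloud(d,s)
c=np.array([.5888,.2337]);r=P[...,:2]-c;R=np.hypot(r[...,0],r[...,1]);A=np.degrees(np.arctan2(r[...,1],r[...,0]))%360;z=P[...,2]
h=lambda m:np.histogram(A[m],36,(0,360))[0]
print('flange',h((abs(z-.089)<.004)&(R>.023)&(R<.031)))
print('lower ',h((z<.083)&(z>.06)&(R>.023)&(R<.031)))
print('key   ',h((abs(z-.077)<.003)&(R>.034)&(R<.042)))
print('turret',h((abs(z-.068)<.003)&(R>.034)&(R<.041)))
m=(z>.055)&(z<.09)&(R>.07)&(R<.17)&(A>310);b=P[m][:,:2]-c;mm=b.mean(0)
print('barrel',m.sum(),np.degrees(np.arctan2(mm[1],mm[0])))
k=(abs(z-.077)<.003)&(R>.034)&(R<.042)
for lo,hi in((120,200),(300,400)):
    q=P[k&(((A-lo)%360)<hi-lo)][:,:2]-c;
    if len(q): print('key',len(q),np.degrees(np.arctan2(*q.mean(0)[::-1])),np.hypot(*q.mean(0)))
E
```

```text
flange [ 1  9 11 21 14  0  0  0  5 36 36 40 35 39 40 35 37 40 36 40 35 39 10  0
  0  0  8 22 11  8  2  0  0  0  0  0]
lower  [ 0  0  1  0 29 29 33 33  0  0  1  0  4  1  8  8  4  0  6  0  3  0  0 28
 33 30 26  4  0  0  0  0  0  0  0  0]
key    [ 0  0  0  0  0  0  0  0  0  0  0  0  0  0  0  6 50  5  0  0  0  0  0  0
  0  0  0  0  0  0  0  0  0  0 26  6]
turret [10 17 18 24 39 39 36 42 44 40 43 42 42 42 43 39  0 35 42 42 42 41 41 39
 37 38 37 28 17 16 12 11  7  6  0  8]
barrel 2309 -13.651673637581057
key 61 164.945292829077 0.03787762368213275
key 32 -13.772556125292777 0.03887541051990241
```

The keyway is at 64.5° and the keys at −14.3°, so the gear must turn about −79°, which is +15.8 units about tool y. Next: descend and close.

{"api": "drive_tool", "payload": {
  "motion": [
    [[-0.03, 0.6, -0.06], [0, 0, 0], -1],
    [[0, 0.9, 0], [0, 0, 0], -1],
    [[0, 0.9, 0], [0, 0, 0], -1],
    [[0, 0.9, 0], [0, 0, 0], -1],
    [[0, 0.9, 0], [0, 0, 0], -1],
    [[0, 0.8, 0], [0, 0, 0], -1],
    [[0, 0.5, 0], [0, 0, 0], -1],
    [[0, 0, 0], [0, 0, 0], -1],
    [[0, 0, 0], [0, 0, 0], -1]
  ]
}}

```text
time: 3.15
tool_pos: [0.5896, 0.2333, 0.0939]
tool_rot: [-0.6, 0.6, 0.375, -0.375]
contact_force: [-0.1, -0.5, 0.1]
gripper_width: 0.998
```

{"api": "drive_tool", "payload": {
  "motion": [
    [[0, 0, 0], [0, 0, 0], 1],
    [[0, 0, 0], [0, 0, 0], 1],
    [[0, 0, 0], [0, 0, 0], 1],
    [[0, 0, 0], [0, 0, 0], 1],
    [[0, 0, 0], [0, 0, 0], 1],
    [[0, 0, 0], [0, 0, 0], 1],
    [[0, 0, 0], [0, 0, 0], 1],
    [[0, 0, 0], [0, 0, 0], 1],
    [[0, 0, 0], [0, 0, 0], 1],
    [[0, 0, 0], [0, 0, 0], 1]
  ]
}}

```text
time: 4.15
tool_pos: [0.5904, 0.2333, 0.0951]
tool_rot: [-0.599, 0.6, 0.375, -0.374]
contact_force: [0.0, -0.2, 4.9]
gripper_width: 0.443
```

{"api": "drive_tool", "payload": {
  "motion": [
    [[0, 0, 0], [0, 0.5, 0], 1],
    [[0, 0, 0], [0, 0.8, 0], 1],
    [[0, 0, 0], [0, 0.8, 0], 1],
    [[0, 0, 0], [0, 0.8, 0], 1],
    [[0, 0, 0], [0, 0.8, 0], 1],
    [[0, 0, 0], [0, 0.8, 0], 1],
    [[0, 0, 0], [0, 0.8, 0], 1],
    [[0, 0, 0], [0, 0.8, 0], 1],
    [[0, 0, 0], [0, 0.8, 0], 1],
    [[0, 0, 0], [0, 0.8, 0], 1],
    [[0, 0, 0], [0, 0, 0], 1]
  ]
}}

```text
time: 5.25
tool_pos: [0.59, 0.2326, 0.0951]
tool_rot: [-0.689, 0.69, 0.156, -0.156]
contact_force: [-2.4, -3.4, 7.2]
gripper_width: 0.441
```

{"api": "drive_tool", "payload": {
  "motion": [
    [[0, 0, 0], [0, 0.8, 0], 1],
    [[0, 0, 0], [0, 0.8, 0], 1],
    [[0, 0, 0], [0, 0.8, 0], 1],
    [[0, 0, 0], [0, 0.8, 0], 1],
    [[0, 0, 0], [0, 0.8, 0], 1],
    [[0, 0, 0], [0, 0.8, 0], 1],
    [[0, 0, 0], [0, 0.8, 0], 1],
    [[0, 0, 0], [0, 0.8, 0], 1],
    [[0, 0, 0], [0, 0.8, 0], 1],
    [[0, 0, 0], [0, 0.8, 0], 1],
    [[0, 0, 0], [0, 0.2, 0], 1],
    [[0, 0, 0], [0, 0, 0], 1]
  ]
}}

```text
time: 6.45
tool_pos: [0.5881, 0.2322, 0.0922]
tool_rot: [-0.7, 0.702, -0.096, 0.094]
contact_force: [-2.7, -4.0, -1.9]
gripper_width: 0.449
```

```bash
python3 - <<'E'
from h import *
s=manip.state();info(s);d=grab('wrist','w2.png')
E
```

```text
t 6.45 pos [0.5881 0.2322 0.0922] xdir -15.5 ydown [-0.004 -0.002 -1.   ] F [-2.7 -4.  -1.9] w 0.449 j [ 0.26  0.19  1.7  -0.    1.25  0.53]
```

View pics/w2.png

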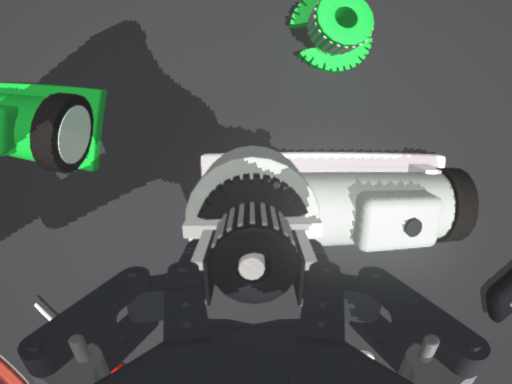

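The picture shows the gear held with its flange symmetric about the keys (bars at (195,228) and (310,226)), and the jaws now along the barrel. I'll release it and let it drop.

{"api": "drive_tool", "payload": {
  "motion": [
    [[0, 0, 0], [0, 0, 0], -1],
    [[0, 0, 0], [0, 0, 0], -1],
    [[0, 0, 0], [0, 0, 0], -1],
    [[0, 0, 0], [0, 0, 0], -1],
    [[0, 0, 0], [0, 0, 0], -1],
    [[0, 0, 0], [0, 0, 0], -1],
    [[0, 0, 0], [0, 0, 0], -1],
    [[0, 0, 0], [0, 0, 0], -1],
    [[0, 0, 0], [0, 0, 0], -1]
  ]
}}

```text
time: 7.4
tool_pos: [0.5896, 0.2331, 0.0938]
tool_rot: [-0.701, 0.701, -0.095, 0.095]
contact_force: [-0.2, -0.1, -0.7]
gripper_width: 1.001
```

{"api": "drive_tool", "payload": {
  "motion": [
    [[0, -0.5, 0], [0, 0, 0], -1],
    [[0, -0.8, 0], [0, 0, 0], -1],
    [[0, -0.9, 0], [0, 0, 0], -1],
    [[0, -0.9, 0], [0, 0, 0], -1],
    [[0, -0.9, 0], [0, 0, 0], -1],
    [[0, -0.8, 0], [0, 0, 0], -1],
    [[0, -0.5, 0], [0, 0, 0], -1],
    [[0, 0, 0], [0, 0, 0], -1],
    [[0, 0, 0], [0, 0, 0], -1],
    [[0, 0, 0], [0, 0, 0], -1]
  ]
}}

```text
time: 8.4
tool_pos: [0.5888, 0.2329, 0.2246]
tool_rot: [-0.7, 0.701, -0.096, 0.094]
contact_force: [0.9, 0.0, -1.0]
gripper_width: 1.002
```

```bash
cat > chk.py <<'E'
from h import *
s=manip.state();info(s);d=grab('wrist','w3.png');P=wcloud(d,s);c=np.array([.5888,.2337])
for it in range(2):
    r=P[...,:2]-c;R=np.hypot(r[...,0],r[...,1]);A=np.degrees(np.arctan2(r[...,1],r[...,0]))%360;z=P[...,2]
    if it==0:
        m=(R<.028)&(z>.1)&(z<.14);print('grip z hist',np.histogram(z[m],20,(.1,.14)))
h=lambda m:np.histogram(A[m],36,(0,360))[0]
fl=(z>.076)&(z<.094)&(R>.0235)&(R<.0315)
print('flange z',np.percentile(z[fl],[5,25,50,75,95]));print(h((abs(z-.080)<.0025)&fl));print('proud',h((abs(z-.089)<.003)&fl))
p=P[(R<.036)&(abs(z-.080)<.0025)];print('circ',cv2.minEnclosingCircle(p[:,:2].astype(np.float32)))
t=P[(abs(z-.116)<.002)&(R<.026)];print('top circ',cv2.minEnclosingCircle(t[:,:2].astype(np.float32)))
A1=np.c_[t[:,:2]-c,np.ones(len(t))];print('tilt',np.linalg.lstsq(A1,t[:,2],rcond=None)[0])
E
python3 chk.py
```

```text
t 8.4 pos [0.5888 0.2329 0.2246] xdir -15.5 ydown [-0.003 -0.001 -1.   ] F [ 0.9  0.  -1. ] w 1.002 j [ 0.26  0.08  1.6  -0.    1.47  0.53]
grip z hist (array([ 22,  18,  27,  32,  26,  40,  74, 525, 775,  47, 102,   0,   0,
         0,   0,   0,   0,   0,   0,   0]), array([0.1  , 0.102, 0.104, 0.106, 0.108, 0.11 , 0.112, 0.114, 0.116,
       0.118, 0.12 , 0.122, 0.124, 0.126, 0.128, 0.13 , 0.132, 0.134,
       0.136, 0.138, 0.14 ]))
flange z [0.07695017 0.0792538  0.08000525 0.08055878 0.08128162]
[ 4 37 39 39 36 40 41 36 37 41 34 43 35 34  0  9 12  3 21 22 15 15  8  5
  3  2  3  3  8 12 13 21 16  2 15  6]
proud [0 0 0 0 0 0 0 0 0 0 0 0 0 0 0 0 0 0 0 0 0 0 0 0 0 0 0 0 0 0 0 0 0 0 0 0]
circ ((0.5888800621032715, 0.23465600609779358), 0.03596090152859688)
top circ ((0.5899786353111267, 0.23466242849826813), 0.020004913210868835)
tilt [-0.00022479 -0.00631772  0.1161492 ]
```

View pics/w3.png

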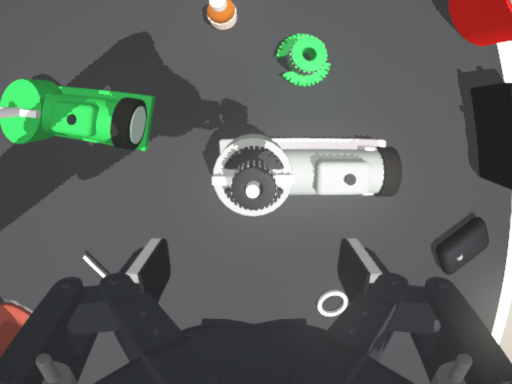

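The gear is home: top at 0.116, flange top at 0.080 and shaft end at about 0.120. The picture shows the keys lying in the notches at (220,180) and (285,178). I'll hand in.

```bash
python3 -c "
from plant import manip
print(manip.job_done())"
```

```text
the job is handed in; nothing more can be done
None
```

The proud gear, on the left grey scope, is now home. I gripped its round grip, turned it about −80° (measured −79°), opened the fingers so it could drop, and raised the arm clear. I handed the job in at about 8.5 s.

My last checks, from the wrist camera:
- **Height:** the gear's top is at 0.116 m and its flange top at 0.080 m. Both match an underside on the seat at 68 mm, and nothing remains at the proud height.
- **Tilt:** about 0.4°.
- **Centring:** circle fits to the grip top and the flange differ by up to 1.5 mm from the centre I used, within the allowed play and camera error.
- **Keyway:** the keys lie in the notches. I judged this from the picture and the 9 mm drop, not from a new angle measurement.
- **One poor check:** the final flange circle fit came out at 36 mm radius instead of 32.5 mm, because it picked up points on the keys. I relied on the heights instead.

I never went near the home gear or the green look-alikes. I did not re-measure the home gear at the end.

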